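# Level a rocking banding wheel

### The job

The banding wheel rocks on its board because both its screw feet hang short. Turn the two black knobs (clockwise lowers a foot) until the wheel stands level and firm, with all four feet, the two rubber ones too, carrying a fair share of the weight. Leave it where it stands with the clay lid in place on top, and do not knock anything else about.

Things in the scene. Friction and masses are not known exactly. Their poses are not given: they have to be found in the camera images.
- stand: the banding wheel: green cast cross, four arms along its +x, -x, +y, -y, each 18 mm thick and 34 mm wide, with a fixed aluminium wheelhead 124 mm across; about 3.5 kg. Origin: middle of the cross's underside, 57 mm above the table when level; z up, square to the wheelhead. The feet are 125 mm from the centre. At the start it see-saws on the two rubber feet
- board: fixed round wooden board under the stand, 350 mm across, 18 mm thick, origin under its centre. Four fixed clay tiles, 50 mm square, lie on it, one under each foot: those under the rubber feet 10 mm thick, those under the screw feet bedded up to 4.5 mm lower, by an unknown amount
- wheel_top (a point): centre of the wheelhead's top face, 40 mm above the stand's origin
- grip_b (a point): centre of the black knob on the stand's +y arm, an upright cylinder 36 mm across, 34 mm high, 45 mm above the stand's origin (102 mm above the table when level), 10 mm clear of the arm; its height does not change as it turns. Clockwise from above lowers its foot 2.55 mm per rad (16 mm per turn), against 0.1 N m; it stays where left. From the start it takes about 1 to 3.4 rad.
- foot_b: round-ended brass screw foot under the +y arm, moved by the knob on that arm; origin at the height of the stand's origin while fully retracted, sinking as it is screwed down; its lower end is 25.5 mm below its origin
- grip_d (a point): centre of the black knob on the stand's -y arm, an upright cylinder 36 mm across, 34 mm high, 45 mm above the stand's origin (102 mm above the table when level), 10 mm clear of the arm; its height does not change as it turns. Clockwise from above lowers its foot 2.55 mm per rad (16 mm per turn), against 0.1 N m; it stays where left. From the start it takes about 1 to 3.4 rad.
- foot_d: round-ended brass screw foot under the -y arm, moved by the knob on that arm; origin at the height of the stand's origin while fully retracted, sinking as it is screwed down; its lower end is 25.5 mm below its origin
- foot_a: round black rubber foot under the +x arm, not adjustable; it gives about 0.7 mm under the weight (30 N per mm). Origin in the plane of the stand's origin when unloaded, lower end 30 mm below
- foot_c: round black rubber foot under the -x arm, not adjustable; it gives about 0.7 mm under the weight (30 N per mm). Origin in the plane of the stand's origin when unloaded, lower end 30 mm below
- lid_mid (a point): middle (6 mm up) of the terracotta lid on the wheelhead, 104 mm across, 12 mm thick, with a 16 mm knob on top; about 0.8 kg, lies loose, up to 16 mm off centre
- slip_pot: bystander: open terracotta slip pot, 110 mm across and 110 mm high; origin at its underside
- cup_one: bystander: terracotta cup, 72 mm across, 70 mm high; origin at its underside
- cup_two: bystander: terracotta cup, 72 mm across, 70 mm high; origin at its underside
- spatula: bystander: spatula lying on the table
- brush: bystander: brush lying on the table
- rib: bystander: wooden throwing rib 100 x 50 x 8 mm; origin at its underside
- lid_spare: bystander: larger terracotta lid, 140 mm across, on a ware board; origin at its underside
Not all that is in view belongs to the job. Leave any pink or white look-alike of the part that bears lid_mid alone.

How it is judged:
At the end, for the whole second after the job is handed in: Each of the four feet presses on its pad with more than 3 N, the stand is level within 1 degree, at rest, within 25 mm of where it stood, released, and the lid lies within 30 mm of the wheel's centre (contact force between each of foot_a, foot_b, foot_c, foot_d and anything else above 3 N and angle between stand's own z axis and vertical below 0.0175 rad and linear speed of stand below 0.01 m/s and distance of stand from where it was at the start of the episode below 0.025 m and horizontal distance between lid_mid and wheel_top below 0.03 m and contact force between stand and the fingers below 0.2 N); the robot touches nothing.
It fails at once if the stand is tipped by more than 7 degrees or pushed away by more than 35 mm (angle between stand's own z axis and vertical above 0.122 rad or distance of stand from where it was at the start of the episode above 0.035 m).
It fails at once if the lid slides off the middle of the wheel (horizontal distance between lid_mid and wheel_top above 0.04 m).
It fails at once if something else on the table is knocked more than 30 mm away (distance of any of slip_pot, cup_one, cup_two, spatula, brush, rib, lid_spare from where it was at the start of the episode above 0.03 m).
It also fails if it takes over 72 s, if anything falls off the work surface, if the arm or the gripper's body presses on something with over 40 N, if the wrist force passes 120 N, or if a joint passes its speed limit or range.

### The arm

A 6-joint arm with a two-finger parallel gripper is mounted at the origin on the work surface. World frame = base frame: x ahead of the robot, y to its left, z up, the work surface at z = 0. Lengths are in m, angles in rad, forces in N, time in s.
With the tool pointing down it reaches from about 0.25 to 0.775 m from the base axis. Payload 4 kg.
Tool frame: the origin (TCP) lies at the centre of the arm's flange, where the gripper is bolted on; the fingertips stand 199 mm ahead of it and the grasp point (between the pads) lies 180 mm ahead of it (robot.tcp_to_tips is the z of the fingertips in the tool frame, in m); z points along the fingers, y is the line along which they close (so a half turn about z gives the same grasp; the last joint's range is limited). The gripper opens to 94 mm and grips with 3 to 60 N. Pads are 16 mm wide; open, the fingers measure 119 mm over their backs; the gripper's body (75 mm by 177 mm) begins 78 mm behind the grasp point.
Start: joints at [-1.307, 0.087, 1.371, -0, 1.684, -0.103], TCP at [0.197, -0.513, 0.405] pointing down, gripper open.
Joint ranges: [-3.1, 3.1], [-0.76, 2.03], [0.27, 2.55], [-1.08, 4.22], [0.17, 2.65], [-2.57, 2.57]. Speed limits (rad/s): [2.79, 2.79, 3.14, 3.14, 3.14, 3.14].

### API

Orientations are given as [roll, pitch, yaw] about the fixed x, y, z axes, in that order (R = Rz(yaw) Ry(pitch) Rx(roll)).
In Python, from bench import robot gives the robot as it stands.
- The arm moves only by the tool play_rows, never from a script. Its arguments are lists of equal length, an entry for each row: "translation": the shift along the tool's x, y, z scaled (see below), a list of three; "twist": the turn, a rotation vector about the tool's x, y, z scaled (see below), a list of three; "gripper": the opening, from -1 (shut) to 1 (fully open). A call has 1 to 8 rows; each row shifts and turns the commanded pose from where the row before left it, along the tool's axes as they then stand; what a row does not reach is not made up. The controller multiplies each number of a shift by 0.04 m and each number of a turn by 0.1 rad. A row lasts 1/10 s, in which the tool goes at most 50 mm and 8.59 degrees, less where a joint would pass 70% of its speed; a pose out of reach is approached as far as the arm can. A call with a number of a shift or a turn outside -1 to 1 is refused whole. A call with a gripper value outside its range is refused whole. The fingers move at their own pace and stop on an object; the grip force is fixed at half the most. Time passes only in rows, so rows that do not move let the fingers close. It gives the time, the measured TCP pose, the force, the opening and the grip force at its end, in the units of the state.
- robot.get_obs(): the state, without advancing time (a new reading comes with each control period).
- robot.snapshot(name): name is "scene" or "side" or "wrist"; returns the picture (420x560x3 uint8, red, green, blue); there is no depth.
- robot.camera_model(name): a dict with "camera_matrix" (3x3 intrinsics, pixels), "rvec" (rotation vector, rad) and "tvec" (3), from world to camera coordinates, as OpenCV has them. Camera axes: x right, y down, z forward; pixel columns grow to the right and rows downward; lengths in m; the calibration is good to about 2 mm. A picture is of the moment at which its call begins: read the wrist's pose just before it. camera_model takes no time and is no camera call; for the wrist camera it gives the pose at the moment of the call.
- robot.close_job(): hands the job in; it is judged then, once.
Trained networks look in the newest picture that a camera, given by its name, has taken for a name from the list of things; names that differ only in an ending like _2 or _b are one class to them, and where a whole thing is asked for, a point or a joint stands for the part that bears it (a point fixed in the world has none). Each returns a list of dicts, best first, with "score" (0 to 1); they miss things now and then, are a little off and sometimes report something else, mostly with a low value. They report only what shows in the picture. A call takes as long as a camera call. They do not tell look-alikes from the thing itself.
- robot.recognise(name, camera): "centre" ([x, y, z] in m, in world coordinates, good to about 4 mm: the middle of the surface that is visible of it).
- robot.spot_point(name, camera): "centre" ([x, y, z] in m, in world coordinates, good to about 4 mm: a listed point, or the origin of a listed thing).
The state is a dict: "time": time; "joint_positions": joint angles; "qvel": joint speeds; "joint_torque": joint torques, N m; "tool_pos": TCP position; "ee_rot": TCP orientation; "wrist_force": force on the tool from outside, world axes, zero at the start; "wrist_torque": the same for the moment, N m; "width": finger opening in m; "finger_force": force on a finger pad.
Only numpy, scipy, OpenCV 4.12 (cv2) and the standard library are available. Lean on these libraries where they do the work, as an engineer would, in place of code of your own. Each camera call takes 0.05 s, during which the arm holds its last target. There are 200 camera calls.

## Working session

There is one attempt and no reset: what is moved stays moved. The work goes in short steps, Python scripts to look and compute and a tool call to move; the robot and the scene stay as the last step left them, time stands still between calls to the robot, and variables do not carry over. Pictures are saved under pics/ and viewed, at most 10 in all, crops included, and the job is handed in when it is done.

Besides the shell and the picture viewer there is one more tool, called after ">>>" by a JSON object that holds its "method" and its "body", one argument or row to a line. play_rows: Moves the arm, as the interface text tells. Its arguments: {"type":"object","properties":{"translation":{"type":"array","items":{"type":"array","items":{"type":"number","minimum":-1,"maximum":1}}},"twist":{"type":"array","items":{"type":"array","items":{"type":"number","minimum":-1,"maximum":1}}},"gripper":{"type":"array","items":{"type":"number"}}},"required":["translation","twist","gripper"]}

```bash
mkdir -p pics
python3 - <<'E'
from bench import robot
import cv2
for c in ["scene","side"]:
    im=robot.snapshot(c); cv2.imwrite(f"pics/{c}0.png",im[:,:,::-1])
    for n in ["grip_b","wheel_top","lid_mid","stand"]:
        print(c,n,[(round(d["score"],2),d["centre"]) for d in robot.spot_point(n,c)][:5])
print(robot.get_obs())
E
```

```text
scene grip_b [(0.6, [0.6092, -0.0284, 0.0989]), (0.45, [0.5349, 0.21, 0.1046])]
scene wheel_top [(0.66, [0.5786, 0.0881, 0.0926]), (0.58, [0.3912, 0.4205, 0.0001])]
scene lid_mid [(0.77, [0.5856, 0.0826, 0.1014]), (0.69, [0.5752, 0.0934, 0.0559]), (0.65, [0.5814, 0.0885, 0.0948]), (0.62, [0.6528, -0.2377, 0.0045]), (0.58, [0.5181, -0.3125, 0.0086])]
scene stand [(0.71, [0.6849, -0.3646, -0.0016]), (0.6, [0.575, 0.0954, 0.0521])]
side grip_b [(0.69, [0.535, 0.2054, 0.1067]), (0.43, [0.6144, -0.0288, 0.0982])]
side wheel_top [(0.83, [0.5765, 0.0914, 0.0984]), (0.67, [0.5332, 0.5626, 0.0108])]
side lid_mid [(0.7, [0.5799, 0.0889, 0.1063]), (0.68, [0.5221, -0.3115, 0.0])]
side stand [(0.6, [0.5811, 0.0901, 0.0526])]
{'time': 0.5, 'joint_positions': array([-1.30707822e+00,  8.72091453e-02,  1.37072302e+00,  3.25776265e-05,
        1.68356857e+00, -1.03110094e-01]), 'qvel': array([ 3.64821784e-04, -1.24935354e-03, -2.42479222e-03,  1.07068579e-03,
        4.83094720e-04,  5.26333915e-05]), 'joint_torque': array([-1.90108090e-03, -3.39626741e+01, -3.02266896e+01,  7.15504540e-02,
        2.43660581e-02, -1.83484161e-05]), 'tool_pos': array([ 0.19725699, -0.51341324,  0.40468918]), 'ee_rot': array([ 3.14149790e+00, -2.27380137e-05,  3.66831871e-01]), 'wrist_force': array([ 0.01619071, -0.457866  , -0.30517316]), 'wrist_torque': array([ 0.02709302, -0.01584404,  0.03313044]), 'finger_force': 0.0, 'width': 0.09382681566350137}
```

View pics/scene0.png

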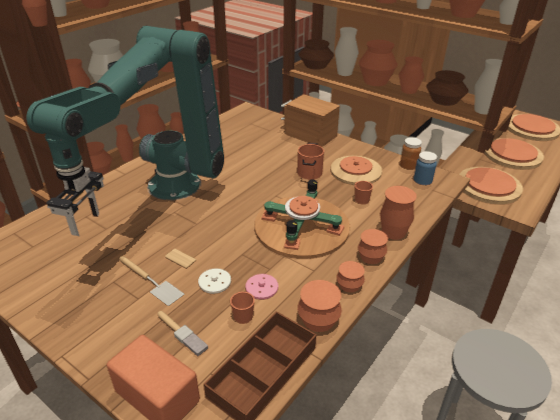

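View pics/side0.png

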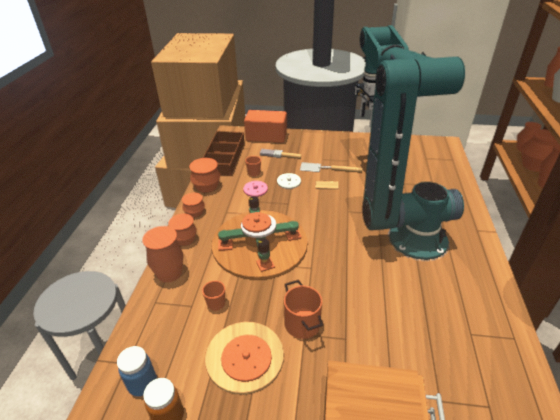

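The stand is at (303,207) in scene and (258,225) in side. Its black knobs are at scene (312,187) and (292,230), side (263,250) and (254,203). The pink lid (262,287) and white lid (214,281) lie on the table, not on the wheel, so they are the look-alikes to leave alone. The stand's spacing checks out: the knobs measure 248 mm apart (250 expected). The knob near y=-0.03 is about 7 mm lower than the other. I'm moving above that one first.

>>> {"method": "play_rows", "body": {
  "translation": [
    [0.88, -0.47, 0],
    [0.88, -0.47, 0],
    [0.88, -0.47, 0],
    [0.88, -0.47, 0],
    [0.88, -0.47, 0],
    [0.88, -0.47, 0],
    [0.88, -0.47, 0],
    [0.88, -0.47, 0]
  ],
  "twist": [
    [0, 0, 0],
    [0, 0, 0],
    [0, 0, 0],
    [0, 0, 0],
    [0, 0, 0],
    [0, 0, 0],
    [0, 0, 0],
    [0, 0, 0]
  ],
  "gripper": [0.3, 0.3, 0.3, 0.3, 0.3, 0.3, 0.3, 0.3]
}}

```text
time: 1.3
tool_pos: [0.4069, -0.2706, 0.4049]
ee_rot: [3.141, -0.0, 0.367]
wrist_force: [0.1, -0.3, -0.6]
width: 0.0611
finger_force: 0.0
```

>>> {"method": "play_rows", "body": {
  "translation": [
    [0.88, -0.47, 0],
    [0.88, -0.47, 0],
    [0.88, -0.47, 0],
    [0.88, -0.47, 0],
    [0.88, -0.47, 0],
    [0.88, -0.47, 0],
    [0.5, -0.47, 0],
    [0, 0, 0]
  ],
  "twist": [
    [0, 0, 0],
    [0, 0, 0],
    [0, 0, 0],
    [0, 0, 0],
    [0, 0, 0],
    [0, 0, 0],
    [0, 0, 0],
    [0, 0, 0]
  ],
  "gripper": [0.3, 0.3, 0.3, 0.3, 0.3, 0.3, 0.3, 0.3]
}}

```text
time: 2.1
tool_pos: [0.576, -0.0634, 0.4042]
ee_rot: [-3.14, -0.0, 0.372]
wrist_force: [0.1, -0.2, 0.3]
width: 0.0609
finger_force: 0.0
```

>>> {"method": "play_rows", "body": {
  "translation": [
    [0, 0, 0],
    [0, 0, 0],
    [0, 0, 0],
    [0, 0, 0],
    [0, 0, 0],
    [0, 0, 0],
    [0, 0, 0],
    [0, 0, 0]
  ],
  "twist": [
    [0, 0, -1],
    [0, 0, -1],
    [0, 0, -1],
    [0, 0, -1],
    [0, 0, -1],
    [0, 0, -1],
    [0, 0, -1],
    [0, 0, -1]
  ],
  "gripper": [0.3, 0.3, 0.3, 0.3, 0.3, 0.3, 0.3, 0.3]
}}

```text
time: 2.9
tool_pos: [0.5743, -0.0673, 0.4048]
ee_rot: [3.141, 0.001, 1.17]
wrist_force: [0.6, -0.1, -0.3]
width: 0.0615
finger_force: 0.0
```

>>> {"method": "play_rows", "body": {
  "translation": [
    [0, 0, 0],
    [0, 0, 0],
    [0, 0, 0],
    [0, 0, 0],
    [0, 0, 0],
    [0, 0, 0],
    [0, 0, 0],
    [0, 0, 0]
  ],
  "twist": [
    [0, 0, -1],
    [0, 0, -1],
    [0, 0, -1],
    [0, 0, -1],
    [0, 0, -1],
    [0, 0, -1],
    [0, 0, 0],
    [0, 0, 0]
  ],
  "gripper": [0.3, 0.3, 0.3, 0.3, 0.3, 0.3, 0.3, 0.3]
}}

```text
time: 3.7
tool_pos: [0.5745, -0.0669, 0.4048]
ee_rot: [-3.142, 0.0, 1.764]
wrist_force: [0.0, 0.0, 0.6]
width: 0.0609
finger_force: 0.0
```

```bash
cat > h.py <<'E'
from bench import robot
import cv2, numpy as np
def ray(cam,uv,z):
    m=robot.camera_model(cam);R=cv2.Rodrigues(np.array(m["rvec"],float))[0];t=np.array(m["tvec"],float).ravel()
    d=R.T@np.linalg.inv(m["camera_matrix"])@np.array([*uv,1.]);c=-R.T@t
    return c+d*(z-c[2])/d[2]
def proj(cam,p):
    m=robot.camera_model(cam)
    return cv2.projectPoints(np.array([p],float),np.array(m["rvec"],float),np.array(m["tvec"],float),np.array(m["camera_matrix"],float),None)[0].ravel()
E
python3 - <<'E'
from h import *
im=robot.snapshot("wrist"); cv2.imwrite("pics/w1.png",im[:,:,::-1])
for n in ["grip_b","wheel_top","lid_mid","stand"]:
    print(n,[(round(d["score"],2),d["centre"]) for d in robot.spot_point(n,"wrist")][:4])
for p in [(0.612,-.0286,.117),(.535,.2077,.12)]: print(proj("wrist",p))
E
```

```text
grip_b [(0.74, [0.6131, -0.0319, 0.0965])]
wheel_top []
lid_mid [(0.79, [0.5153, -0.3132, 0.0069]), (0.66, [0.5814, 0.0879, 0.101]), (0.66, [0.6561, -0.2382, 0.0084])]
stand []
[336.87936794 176.28730934]
[ 306.61113546 -214.21425168]
```

View pics/w1.png

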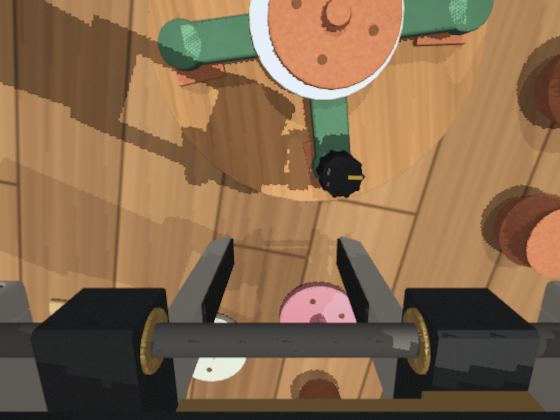

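The wrist view shows the black knob with its yellow mark on the green arm at (340,173). It lies beside the wheelhead and lid, and both look-alikes are on the table below. Next I work out the offset.

Run:
```python
from h import *
im=cv2.imread("pics/w1.png"); g=cv2.cvtColor(im,cv2.COLOR_BGR2GRAY)
m=(g[140:210,305:375]<60).astype(np.uint8)
c=cv2.moments(m,True); u=305+c["m10"]/c["m00"]; v=140+c["m01"]/c["m00"]; print(u,v,c["m00"])
p=ray("wrist",(340.5,173.5),.116); print(p)
o=robot.get_obs(); y=o["ee_rot"][2]; d=p-o["tool_pos"]
print("tool dx,dy",d[0]*np.cos(y)+d[1]*np.sin(y), d[0]*np.sin(y)-d[1]*np.cos(y), o["joint_positions"])
```

```text
337.3125 172.16165865384616 1664.0
[ 0.6146022  -0.02587114  0.116     ]
tool dx,dy 0.032005052130947634 0.046966488509334645 [-2.12929064e-01  1.50994853e-01  1.30025320e+00 -1.62122593e-04
  1.69033212e+00 -4.08166565e-01]
```

>>> {"method": "play_rows", "body": {
  "translation": [
    [0.39, 0.57, 0],
    [0.38, 0.56, 0],
    [0, 0, 0.7],
    [0, 0, 0.7],
    [0, 0, 0.7],
    [0, 0, 0.5],
    [0, 0, 0.35],
    [0, 0, 0]
  ],
  "twist": [
    [0, 0, 0],
    [0, 0, 0],
    [0, 0, 0],
    [0, 0, 0],
    [0, 0, 0],
    [0, 0, 0],
    [0, 0, 0],
    [0, 0, 0]
  ],
  "gripper": [0.3, 0.3, 0.3, 0.3, 0.3, 0.3, 0.3, 0.3]
}}

```text
time: 4.75
tool_pos: [0.6126, -0.0272, 0.284]
ee_rot: [-3.137, -0.001, 1.767]
wrist_force: [0.4, -0.5, 0.2]
width: 0.0611
finger_force: 0.0
```

Run:
```python
from h import *
im=robot.snapshot("wrist"); a=im[:,:,::-1][180:420,150:410]
s=robot.snapshot("side")[:,:,::-1][150:310,160:340]
a=cv2.resize(a,(433,400));s=cv2.resize(s,(360,320));s=cv2.copyMakeBorder(s,0,80,0,0,0)
cv2.imwrite("pics/c2.png",np.hstack([a,s]))
o=robot.get_obs();print(o["tool_pos"],o["wrist_force"],proj("wrist",(o["tool_pos"][0],o["tool_pos"][1],.119)))
```

```text
[ 0.61338839 -0.02732379  0.28734416] [0.12138531 0.00535146 1.30406683] [283.49906207 276.72163248]
```

View pics/c2.png

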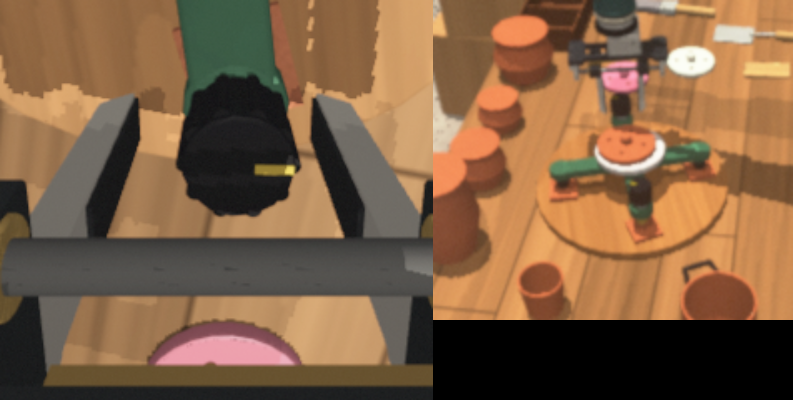

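The knob sits central fore and aft at original pixel (293,276), about 4 mm to the right of the finger midline, so I shift +y by 4 mm and grip. The side view shows the fingers straddling the far knob and nothing touched.

>>> {"method": "play_rows", "body": {
  "translation": [
    [0, 0.1, 0],
    [0, 0, 0],
    [0, 0, 0],
    [0, 0, 0],
    [0, 0, 0],
    [0, 0, 0],
    [0, 0, 0],
    [0, 0, 0]
  ],
  "twist": [
    [0, 0, 0],
    [0, 0, 0],
    [0, 0, 0],
    [0, 0, 0],
    [0, 0, 0],
    [0, 0, 0],
    [0, 0, 0],
    [0, 0, 0]
  ],
  "gripper": [0.3, 0.3, -0.3, -1, -1, -1, -1, -1]
}}

```text
time: 5.65
tool_pos: [0.6165, -0.0267, 0.2867]
ee_rot: [-3.139, 0.0, 1.767]
wrist_force: [-5.3, -1.7, 3.5]
width: 0.0357
finger_force: 30.0
```

>>> {"method": "play_rows", "body": {
  "translation": [
    [0, 0, 0],
    [0, 0, 0],
    [0, 0, 0],
    [0, 0, 0]
  ],
  "twist": [
    [0, 0, 0],
    [0, 0, 0],
    [0, 0, 0],
    [0, 0, 0]
  ],
  "gripper": [-1, -1, -1, -1]
}}

```text
time: 6.05
tool_pos: [0.6165, -0.0267, 0.2866]
ee_rot: [-3.139, 0.0, 1.767]
wrist_force: [-4.9, -1.1, 3.5]
width: 0.0353
finger_force: 30.0
```

>>> {"method": "play_rows", "body": {
  "translation": [
    [0, -0.05, 0],
    [0, 0, 0],
    [0, 0, 0]
  ],
  "twist": [
    [0, 0, 0],
    [0, 0, 0],
    [0, 0, 0]
  ],
  "gripper": [-1, -1, -1]
}}

```text
time: 6.35
tool_pos: [0.6154, -0.0268, 0.2868]
ee_rot: [3.14, 0.0, 1.767]
wrist_force: [-0.2, 0.1, 0.1]
width: 0.0356
finger_force: 30.0
```

>>> {"method": "play_rows", "body": {
  "translation": [
    [0, 0, -0.05],
    [0, 0, 0],
    [0, 0, 0]
  ],
  "twist": [
    [0, 0, 0],
    [0, 0, 0],
    [0, 0, 0]
  ],
  "gripper": [-1, -1, -1]
}}

```text
time: 6.65
tool_pos: [0.6153, -0.0264, 0.2882]
ee_rot: [3.141, -0.001, 1.767]
wrist_force: [1.1, 1.9, -2.7]
width: 0.0357
finger_force: 30.0
```

>>> {"method": "play_rows", "body": {
  "translation": [
    [0, 0, -0.05],
    [0, 0, 0],
    [0, 0, 0]
  ],
  "twist": [
    [0, 0, 0],
    [0, 0, 0],
    [0, 0, 0]
  ],
  "gripper": [-1, -1, -1]
}}

```text
time: 6.95
tool_pos: [0.6152, -0.026, 0.29]
ee_rot: [3.141, -0.002, 1.767]
wrist_force: [2.1, 4.5, -4.9]
width: 0.0355
finger_force: 30.0
```

>>> {"method": "play_rows", "body": {
  "translation": [
    [0.05, 0, -0.02],
    [0, 0, 0],
    [0, 0, 0]
  ],
  "twist": [
    [0, 0, 0],
    [0, 0, 0],
    [0, 0, 0]
  ],
  "gripper": [-1, -1, -1]
}}

```text
time: 7.25
tool_pos: [0.6148, -0.0247, 0.2915]
ee_rot: [3.141, -0.0, 1.767]
wrist_force: [1.8, 2.5, -4.6]
width: 0.0355
finger_force: 30.0
```

>>> {"method": "play_rows", "body": {
  "translation": [
    [0, 0, 0],
    [0, 0, 0],
    [0, 0, 0],
    [0, 0, 0],
    [0, 0, 0],
    [0, 0, 0],
    [0, 0, 0],
    [0, 0, 0]
  ],
  "twist": [
    [0, 0, 1],
    [0, 0, 1],
    [0, 0, 1],
    [0, 0, 1],
    [0, 0, 1],
    [0, 0, 0],
    [0, 0, 0],
    [0, 0, 0]
  ],
  "gripper": [-1, -1, -1, -1, -1, -1, -1, -1]
}}

```text
time: 8.05
tool_pos: [0.6153, -0.0246, 0.2921]
ee_rot: [3.139, -0.002, 1.267]
wrist_force: [4.2, 4.0, -3.2]
width: 0.0352
finger_force: 30.0
```

>>> {"method": "play_rows", "body": {
  "translation": [
    [0, 0, 0],
    [0, 0, 0],
    [0, 0, 0],
    [0, 0, 0],
    [0, 0, 0],
    [0, 0, 0],
    [0, 0, 0]
  ],
  "twist": [
    [0, 0, 1],
    [0, 0, 1],
    [0, 0, 1],
    [0, 0, 1],
    [0, 0, 1],
    [0, 0, 0],
    [0, 0, 0]
  ],
  "gripper": [-1, -1, -1, -1, -1, -1, -1]
}}

```text
time: 8.75
tool_pos: [0.6158, -0.0249, 0.2928]
ee_rot: [3.138, -0.004, 0.766]
wrist_force: [5.7, 4.1, -3.7]
width: 0.0354
finger_force: 30.0
```

>>> {"method": "play_rows", "body": {
  "translation": [
    [0, 0, 0],
    [0, 0, 0],
    [0, 0, 0],
    [0, 0, 0],
    [0, 0, 0],
    [0, 0, 0]
  ],
  "twist": [
    [0, 0, 1],
    [0, 0, 1],
    [0, 0, 1],
    [0, 0, 1],
    [0, 0, 0],
    [0, 0, 0]
  ],
  "gripper": [-1, -1, -1, -1, -1, -1]
}}

```text
time: 9.35
tool_pos: [0.616, -0.0253, 0.2933]
ee_rot: [3.138, -0.006, 0.366]
wrist_force: [6.1, 1.4, -2.3]
width: 0.0355
finger_force: 30.0
```

Run:
```python
from h import *
for c in ["scene","side"]:
    im=robot.snapshot(c)[:,:,::-1]; 
    a=im[165:265,240:360] if c=="scene" else im[185:285,200:320]
    if c=="scene": A=cv2.resize(a,(400,333),interpolation=cv2.INTER_CUBIC)
    else: cv2.imwrite("pics/c3.png",np.hstack([A,cv2.resize(a,(400,333),interpolation=cv2.INTER_CUBIC)]))
    for n in ["grip_b","foot_a"]: print(c,n,[(round(d["score"],2),np.round(d["centre"],4)) for d in robot.spot_point(n,c)][:4])
o=robot.get_obs();print(o["tool_pos"],o["wrist_force"],o["wrist_torque"],o["joint_positions"][5])
```

```text
scene grip_b [(0.41, array([0.5345, 0.2121, 0.1011])), (0.37, array([ 0.6134, -0.0256,  0.106 ]))]
scene foot_a [(0.62, array([0.5753, 0.0958, 0.054 ])), (0.46, array([0.6966, 0.1282, 0.0575])), (0.43, array([0.4556, 0.0489, 0.0569]))]
side grip_b [(0.61, array([0.5361, 0.2101, 0.1028])), (0.44, array([ 0.6148, -0.0242,  0.1058])), (0.31, array([ 0.349 , -0.3042, -0.0005]))]
side foot_a [(0.37, array([ 0.6129, -0.024 ,  0.1015])), (0.25, array([ 0.578 ,  0.0923, -0.0006]))]
[ 0.61598732 -0.02527673  0.29327097] [ 6.53099316  2.23244258 -2.50182126] [ 0.04263501 -1.08736529 -0.13942844] 1.07162565682763
```

View pics/c3.png

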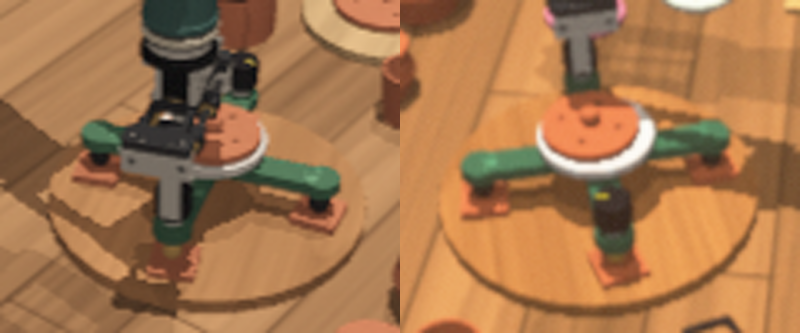

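The side crop shows the gripper on the far knob, with the lid in place and the stand nearly level. The held knob is now slightly high, so I lower it about 2 mm and feel for contact.

>>> {"method": "play_rows", "body": {
  "translation": [
    [0.03, 0.01, 0.025],
    [0, 0, 0],
    [0, 0, 0]
  ],
  "twist": [
    [0, 0, 0],
    [0, 0, 0],
    [0, 0, 0]
  ],
  "gripper": [-1, -1, -1]
}}

```text
time: 9.95
tool_pos: [0.6167, -0.0255, 0.2921]
ee_rot: [3.138, -0.004, 0.366]
wrist_force: [4.3, -0.9, 1.7]
width: 0.0356
finger_force: 30.0
```

>>> {"method": "play_rows", "body": {
  "translation": [
    [0.02, 0, 0.025],
    [0, 0, 0],
    [0, 0, 0]
  ],
  "twist": [
    [0, 0, 0],
    [0, 0, 0],
    [0, 0, 0]
  ],
  "gripper": [-1, -1, -1]
}}

```text
time: 10.25
tool_pos: [0.6172, -0.0256, 0.2913]
ee_rot: [3.138, -0.002, 0.366]
wrist_force: [4.7, -3.4, 3.8]
width: 0.0356
finger_force: 30.0
```

>>> {"method": "play_rows", "body": {
  "translation": [
    [0, 0, 0],
    [0, 0, 0],
    [0, 0, 0],
    [0, 0, 0],
    [0, 0, 0]
  ],
  "twist": [
    [0, 0, 1],
    [0, 0, 1],
    [0, 0, 0],
    [0, 0, 0],
    [0, 0, 0]
  ],
  "gripper": [-1, -1, -1, -1, -1]
}}

```text
time: 10.75
tool_pos: [0.6172, -0.0259, 0.2915]
ee_rot: [3.138, -0.003, 0.166]
wrist_force: [3.7, -3.8, 4.7]
width: 0.0355
finger_force: 30.0
```

>>> {"method": "play_rows", "body": {
  "translation": [
    [0, 0, 0],
    [0, 0, 0],
    [0, 0, 0],
    [0, 0, 0],
    [0, 0, -0.7],
    [0, 0, -0.3],
    [0, 0, 0],
    [0, 0, 0]
  ],
  "twist": [
    [0, 0, 0],
    [0, 0, 0],
    [0, 0, 0],
    [0, 0, 0],
    [0, 0, 0],
    [0, 0, 0],
    [0, 0, 0],
    [0, 0, 0]
  ],
  "gripper": [-0.2, 0.1, 0.3, 0.3, 0.3, 0.3, -1, -1]
}}

```text
time: 11.55
tool_pos: [0.6166, -0.0244, 0.3293]
ee_rot: [-3.142, -0.0, 0.167]
wrist_force: [-1.0, 0.2, 0.5]
width: 0.0483
finger_force: 0.0
```

Run:
```python
from h import *
for c in ["scene","side"]:
    robot.snapshot(c)
    for n in ["grip_b","lid_mid"]: print(c,n,[(round(d["score"],2),np.round(d["centre"],4)) for d in robot.spot_point(n,c)][:3])
o=robot.get_obs();print(o["tool_pos"],o["wrist_force"],o["width"],o["joint_positions"][5])
```

```text
scene grip_b [(0.65, array([ 0.6132, -0.026 ,  0.1013])), (0.56, array([0.5392, 0.2136, 0.106 ]))]
scene lid_mid [(0.76, array([0.5823, 0.0887, 0.1036])), (0.7, array([ 0.5149, -0.3125,  0.0076])), (0.67, array([ 0.6523, -0.2334,  0.0063]))]
side grip_b [(0.66, array([0.5352, 0.2102, 0.1056])), (0.66, array([ 0.614 , -0.0254,  0.1007])), (0.51, array([ 0.3911,  0.4218, -0.0018]))]
side lid_mid [(0.85, array([0.5833, 0.0896, 0.1036])), (0.7, array([ 0.6569, -0.2423,  0.0075])), (0.53, array([ 0.5207, -0.313 ,  0.0017]))]
[ 0.6165845  -0.02451909  0.32847943] [-0.09265176 -0.00309329 -0.53476687] 0.02463107447615512 1.2723881936597838
```

>>> {"method": "play_rows", "body": {
  "translation": [
    [0, 0, 0],
    [0, 0, 0],
    [0, 0, 0],
    [0, 0, 0],
    [0, 0, 0]
  ],
  "twist": [
    [0, 0, 0],
    [0, 0, 0],
    [0, 0, 0],
    [0, 0, 0],
    [0, 0, 0]
  ],
  "gripper": [-1, -1, -1, -1, -1]
}}

```text
time: 12.35
tool_pos: [0.6167, -0.0246, 0.3295]
ee_rot: [3.141, -0.0, 0.167]
wrist_force: [0.2, -0.3, 1.0]
width: 0.0006
finger_force: 0.0
```

>>> {"method": "play_rows", "body": {
  "translation": [
    [0, 0, 0.15],
    [0, 0, 0.1],
    [0, 0, 0.03],
    [0, 0, 0],
    [0, 0, 0]
  ],
  "twist": [
    [0, 0, 0],
    [0, 0, 0],
    [0, 0, 0],
    [0, 0, 0],
    [0, 0, 0]
  ],
  "gripper": [-1, -1, -1, -1, -1]
}}

```text
time: 12.85
tool_pos: [0.6167, -0.0246, 0.3182]
ee_rot: [3.142, -0.0, 0.167]
wrist_force: [0.7, 0.9, -0.4]
width: 0.0005
finger_force: 0.0
```

>>> {"method": "play_rows", "body": {
  "translation": [
    [0, 0, 0.03],
    [0, 0, 0],
    [0, 0, 0]
  ],
  "twist": [
    [0, 0, 0],
    [0, 0, 0],
    [0, 0, 0]
  ],
  "gripper": [-1, -1, -1]
}}

```text
time: 13.15
tool_pos: [0.6168, -0.0246, 0.3174]
ee_rot: [3.141, -0.001, 0.167]
wrist_force: [0.2, -0.4, 0.6]
width: 0.0003
finger_force: 0.5
```

>>> {"method": "play_rows", "body": {
  "translation": [
    [0, 0, 0.03],
    [0, 0, 0],
    [0, 0, 0]
  ],
  "twist": [
    [0, 0, 0],
    [0, 0, 0],
    [0, 0, 0]
  ],
  "gripper": [-1, -1, -1]
}}

```text
time: 13.45
tool_pos: [0.6168, -0.0247, 0.3171]
ee_rot: [3.141, -0.001, 0.167]
wrist_force: [-1.1, -0.6, 5.1]
width: 0.0003
finger_force: 2.8
```

>>> {"method": "play_rows", "body": {
  "translation": [
    [0, 0, -1],
    [0, 0, -1],
    [-0.16, -1, 0],
    [-0.16, -1, 0],
    [-0.16, -1, 0],
    [-0.16, -1, 0],
    [-0.16, -1, 0],
    [-0.16, -1, 0]
  ],
  "twist": [
    [0, 0, 0],
    [0, 0, 0],
    [0, 0, 0],
    [0, 0, 0],
    [0, 0, 0],
    [0, 0, 0],
    [0, 0, 0],
    [0, 0, 0]
  ],
  "gripper": [0.3, 0.3, 0.3, 0.3, 0.3, 0.3, 0.3, 0.3]
}}

```text
time: 14.25
tool_pos: [0.5382, 0.2072, 0.3951]
ee_rot: [-3.142, 0.001, 0.167]
wrist_force: [0.2, 0.7, -0.1]
width: 0.0597
finger_force: 0.0
```

>>> {"method": "play_rows", "body": {
  "translation": [
    [0, 0, 0],
    [0, 0, 0],
    [0, 0, 0],
    [0, 0, 0],
    [0, 0, 0],
    [0, 0, 0],
    [0, 0, 0],
    [0, 0, 0]
  ],
  "twist": [
    [0, 0, -1],
    [0, 0, -1],
    [0, 0, -1],
    [0, 0, -1],
    [0, 0, -1],
    [0, 0, -1],
    [0, 0, -1],
    [0, 0, -1]
  ],
  "gripper": [0.3, 0.3, 0.3, 0.3, 0.3, 0.3, 0.3, 0.3]
}}

```text
time: 15.05
tool_pos: [0.539, 0.2058, 0.3949]
ee_rot: [-3.141, 0.001, 0.971]
wrist_force: [-0.0, 0.5, -0.0]
width: 0.0613
finger_force: 0.0
```

>>> {"method": "play_rows", "body": {
  "translation": [
    [0, 0, 0],
    [0, 0, 0],
    [0, 0, 0],
    [0, 0, 0],
    [0, 0, 0],
    [0, 0, 0],
    [0, 0, 0],
    [0, 0, 0]
  ],
  "twist": [
    [0, 0, -1],
    [0, 0, -1],
    [0, 0, -1],
    [0, 0, -1],
    [0, 0, -1],
    [0, 0, -1],
    [0, 0, -1],
    [0, 0, -1]
  ],
  "gripper": [0.3, 0.3, 0.3, 0.3, 0.3, 0.3, 0.3, 0.3]
}}

```text
time: 15.85
tool_pos: [0.539, 0.2058, 0.3949]
ee_rot: [-3.14, -0.0, 1.771]
wrist_force: [0.8, -1.3, -0.1]
width: 0.061
finger_force: 0.0
```

>>> {"method": "play_rows", "body": {
  "translation": [
    [0, 0, 0],
    [0, 0, 0],
    [0, 0, 0],
    [0, 0, 0],
    [0, 0, 0],
    [0, 0, 0],
    [0, 0, 0],
    [0, 0, 0]
  ],
  "twist": [
    [0, 0, -1],
    [0, 0, -1],
    [0, 0, -1],
    [0, 0, -1],
    [0, 0, -1],
    [0, 0, -1],
    [0, 0, -1],
    [0, 0, 0]
  ],
  "gripper": [0.3, 0.3, 0.3, 0.3, 0.3, 0.3, 0.3, 0.3]
}}

```text
time: 16.65
tool_pos: [0.539, 0.2058, 0.395]
ee_rot: [-3.141, -0.001, 2.467]
wrist_force: [0.1, -0.2, -0.7]
width: 0.0611
finger_force: 0.0
```

Run:
```python
from h import *
im=robot.snapshot("wrist"); cv2.imwrite("pics/w4.png",im[:,:,::-1])
for n in ["grip_b"]: print(n,[(round(d["score"],2),d["centre"]) for d in robot.spot_point(n,"wrist")][:4])
o=robot.get_obs();print(o["tool_pos"],o["ee_rot"],o["joint_positions"][5])
print(proj("wrist",(.5365,.2115,.121)))
```

```text
grip_b [(0.82, [0.5384, 0.2063, 0.1058])]
[0.53898624 0.20577814 0.39526095] [-3.14091428e+00 -5.80589484e-04  2.46481990e+00] -0.6275906343215971
[287.62984778 208.40779466]
```

View pics/w4.png

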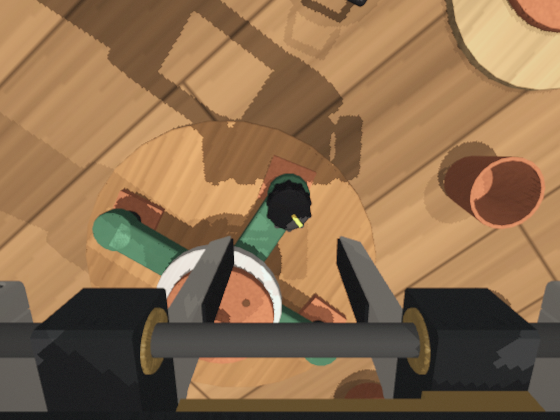

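The wrist view shows the second black knob at (289,203) on the opposite arm. I go down over it and grip.

>>> {"method": "play_rows", "body": {
  "translation": [
    [0.19, 0.08, 0.3],
    [0, 0, 0.7],
    [0, 0, 0.7],
    [0, 0, 0.6],
    [0, 0, 0.35],
    [0, 0, 0],
    [0, 0, 0],
    [0, 0, 0]
  ],
  "twist": [
    [0, 0, 0],
    [0, 0, 0],
    [0, 0, 0],
    [0, 0, 0],
    [0, 0, 0],
    [0, 0, 0],
    [0, 0, 0],
    [0, 0, 0]
  ],
  "gripper": [0.3, 0.3, 0.3, 0.3, 0.3, 0.3, 0.3, 0.3]
}}

```text
time: 17.55
tool_pos: [0.5355, 0.2132, 0.2916]
ee_rot: [3.139, 0.002, 2.467]
wrist_force: [-0.3, -0.1, 0.3]
width: 0.0613
finger_force: 0.0
```

>>> {"method": "play_rows", "body": {
  "translation": [
    [0, 0, 0],
    [0, 0, 0],
    [0, 0, 0],
    [0, 0, 0],
    [0, 0, 0],
    [0, 0, 0],
    [0, 0, 0]
  ],
  "twist": [
    [0, 0, 0],
    [0, 0, 0],
    [0, 0, 0],
    [0, 0, 0],
    [0, 0, 0],
    [0, 0, 0],
    [0, 0, 0]
  ],
  "gripper": [-0.1, -0.25, -1, -1, -1, -1, -1]
}}

```text
time: 18.25
tool_pos: [0.535, 0.213, 0.2899]
ee_rot: [-3.141, 0.0, 2.467]
wrist_force: [-0.6, 0.6, 0.1]
width: 0.0356
finger_force: 30.0
```

>>> {"method": "play_rows", "body": {
  "translation": [
    [0, 0, 0],
    [0, 0, 0],
    [0, 0, 0],
    [0, 0, 0],
    [0, 0, 0],
    [0, 0, 0],
    [0, 0, 0],
    [0, 0, 0]
  ],
  "twist": [
    [0, 0, 1],
    [0, 0, 1],
    [0, 0, 1],
    [0, 0, 1],
    [0, 0, 1],
    [0, 0, 1],
    [0, 0, 0],
    [0, 0, 0]
  ],
  "gripper": [-1, -1, -1, -1, -1, -1, -1, -1]
}}

```text
time: 19.05
tool_pos: [0.5359, 0.2134, 0.2905]
ee_rot: [3.137, -0.001, 1.869]
wrist_force: [5.4, 2.6, 0.2]
width: 0.0353
finger_force: 30.0
```

>>> {"method": "play_rows", "body": {
  "translation": [
    [0, 0, 0],
    [0, 0, 0],
    [0, 0, 0],
    [0, 0, 0],
    [0, 0, 0],
    [0, 0, 0]
  ],
  "twist": [
    [0, 0, 1],
    [0, 0, 1],
    [0, 0, 1],
    [0, 0, 1],
    [0, 0, 0],
    [0, 0, 0]
  ],
  "gripper": [-1, -1, -1, -1, -1, -1]
}}

```text
time: 19.65
tool_pos: [0.5366, 0.2133, 0.2906]
ee_rot: [3.135, -0.003, 1.468]
wrist_force: [7.6, 2.8, -1.8]
width: 0.0353
finger_force: 30.0
```

>>> {"method": "play_rows", "body": {
  "translation": [
    [-0.02, 0.07, 0],
    [0, 0, 0],
    [0, 0, 0]
  ],
  "twist": [
    [0, 0, 0],
    [0, 0, 0],
    [0, 0, 0]
  ],
  "gripper": [-1, -1, -1]
}}

```text
time: 19.95
tool_pos: [0.5379, 0.213, 0.2905]
ee_rot: [3.141, -0.004, 1.469]
wrist_force: [2.2, 4.7, 1.1]
width: 0.0353
finger_force: 30.0
```

>>> {"method": "play_rows", "body": {
  "translation": [
    [0, 0, 0],
    [0, 0, 0],
    [0, 0, 0],
    [0, 0, 0],
    [0, 0, 0]
  ],
  "twist": [
    [0, 0, 1],
    [0, 0, 1],
    [0, 0, 1],
    [0, 0, 0],
    [0, 0, 0]
  ],
  "gripper": [-1, -1, -1, -1, -1]
}}

```text
time: 20.45
tool_pos: [0.5384, 0.2128, 0.2906]
ee_rot: [3.14, -0.005, 1.169]
wrist_force: [3.8, 4.1, -0.8]
width: 0.0354
finger_force: 30.0
```

>>> {"method": "play_rows", "body": {
  "translation": [
    [0, 0, 0],
    [0, 0, 0],
    [0, 0, 0],
    [0, 0, 0],
    [0, 0, 0]
  ],
  "twist": [
    [0, 0, 1],
    [0, 0, 1],
    [0, 0, 1],
    [0, 0, 0],
    [0, 0, 0]
  ],
  "gripper": [-1, -1, -1, -1, -1]
}}

```text
time: 20.95
tool_pos: [0.5389, 0.2124, 0.2906]
ee_rot: [3.139, -0.005, 0.868]
wrist_force: [6.5, 2.8, -0.3]
width: 0.0357
finger_force: 30.0
```

>>> {"method": "play_rows", "body": {
  "translation": [
    [0.03, 0.04, 0],
    [0, 0, 0],
    [0, 0, 0],
    [0, 0, 0],
    [0, 0, 0]
  ],
  "twist": [
    [0, 0, 1],
    [0, 0, 1],
    [0, 0, 0],
    [0, 0, 0],
    [0, 0, 0]
  ],
  "gripper": [-1, -1, -1, -1, -1]
}}

```text
time: 21.45
tool_pos: [0.5402, 0.2122, 0.2904]
ee_rot: [3.142, -0.003, 0.67]
wrist_force: [3.9, 3.1, 0.5]
width: 0.0352
finger_force: 30.0
```

>>> {"method": "play_rows", "body": {
  "translation": [
    [0, 0, 0],
    [0, 0, 0],
    [0, 0, 0],
    [0, 0, 0],
    [0, 0, 0]
  ],
  "twist": [
    [0, 0, 1],
    [0, 0, 1],
    [0, 0, 0],
    [0, 0, 0],
    [0, 0, 0]
  ],
  "gripper": [-1, -1, -1, -1, -1]
}}

```text
time: 21.95
tool_pos: [0.5404, 0.2117, 0.2908]
ee_rot: [3.141, -0.003, 0.47]
wrist_force: [3.7, 1.6, 1.3]
width: 0.0353
finger_force: 30.0
```

Run:
```python
from h import *
for c in ["scene","side"]:
    im=robot.snapshot(c)[:,:,::-1]; 
    a=im[165:265,240:360] if c=="scene" else im[185:285,200:320]
    if c=="scene": A=cv2.resize(a,(400,333),interpolation=cv2.INTER_CUBIC)
    else: cv2.imwrite("pics/c5.png",np.hstack([A,cv2.resize(a,(400,333),interpolation=cv2.INTER_CUBIC)]))
    for n in ["grip_b"]: print(c,n,[(round(d["score"],2),np.round(d["centre"],4)) for d in robot.spot_point(n,c)][:4])
o=robot.get_obs();print(o["tool_pos"],o["wrist_force"],o["wrist_torque"],o["joint_positions"][5])
```

```text
scene grip_b [(0.7, array([ 0.6173, -0.0294,  0.1067])), (0.57, array([0.5345, 0.2112, 0.1039]))]
side grip_b [(0.5, array([0.5347, 0.2113, 0.1052]))]
[0.54043506 0.21170015 0.29074596] [5.27273093 0.82852989 1.00293261] [ 0.47456198 -0.69495664 -0.08776275] 1.376960811620921
```

View pics/c5.png

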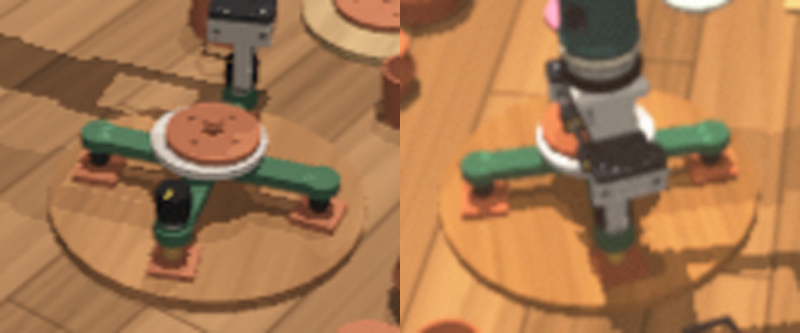

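>>> {"method": "play_rows", "body": {
  "translation": [
    [0, 0, 0.025],
    [0, 0, 0],
    [0, 0, 0]
  ],
  "twist": [
    [0, 0, 0],
    [0, 0, 0],
    [0, 0, 0]
  ],
  "gripper": [-1, -1, -1]
}}

```text
time: 22.45
tool_pos: [0.5404, 0.2117, 0.2906]
ee_rot: [3.14, -0.004, 0.469]
wrist_force: [3.9, 1.7, 4.4]
width: 0.0358
finger_force: 30.0
```

>>> {"method": "play_rows", "body": {
  "translation": [
    [0, 0, 0.025],
    [0, 0, 0],
    [0, 0, 0]
  ],
  "twist": [
    [0, 0, 0],
    [0, 0, 0],
    [0, 0, 0]
  ],
  "gripper": [-1, -1, -1]
}}

```text
time: 22.75
tool_pos: [0.5403, 0.2118, 0.2905]
ee_rot: [3.14, -0.004, 0.469]
wrist_force: [3.1, 0.8, 8.1]
width: 0.0353
finger_force: 30.0
```

>>> {"method": "play_rows", "body": {
  "translation": [
    [0, 0, -0.05],
    [0, 0, 0],
    [0, 0, 0]
  ],
  "twist": [
    [0, 0, 0],
    [0, 0, 0],
    [0, 0, 0]
  ],
  "gripper": [-1, -1, -1]
}}

```text
time: 23.05
tool_pos: [0.5404, 0.2117, 0.2907]
ee_rot: [3.141, -0.003, 0.468]
wrist_force: [5.4, 1.9, 1.9]
width: 0.0355
finger_force: 30.0
```

>>> {"method": "play_rows", "body": {
  "translation": [
    [0, 0, -0.025],
    [0, 0, 0],
    [0, 0, 0]
  ],
  "twist": [
    [0, 0, 0],
    [0, 0, 0],
    [0, 0, 0]
  ],
  "gripper": [-1, -1, -1]
}}

```text
time: 23.35
tool_pos: [0.5405, 0.2117, 0.2908]
ee_rot: [3.141, -0.003, 0.468]
wrist_force: [6.7, 2.2, -0.0]
width: 0.0357
finger_force: 30.0
```

>>> {"method": "play_rows", "body": {
  "translation": [
    [0, 0, -0.025],
    [0, 0, 0],
    [0, 0, 0]
  ],
  "twist": [
    [0, 0, 0],
    [0, 0, 0],
    [0, 0, 0]
  ],
  "gripper": [-1, -1, -1]
}}

```text
time: 23.65
tool_pos: [0.5405, 0.2117, 0.2909]
ee_rot: [3.141, -0.002, 0.468]
wrist_force: [7.9, 1.6, -3.9]
width: 0.0356
finger_force: 30.0
```

>>> {"method": "play_rows", "body": {
  "translation": [
    [0, 0, -0.025],
    [0, 0, 0],
    [0, 0, 0]
  ],
  "twist": [
    [0, 0, 0],
    [0, 0, 0],
    [0, 0, 0]
  ],
  "gripper": [-1, -1, -1]
}}

```text
time: 23.95
tool_pos: [0.5405, 0.2117, 0.2911]
ee_rot: [3.141, -0.001, 0.468]
wrist_force: [8.7, 2.1, -5.5]
width: 0.0353
finger_force: 30.0
```

>>> {"method": "play_rows", "body": {
  "translation": [
    [0, 0, -0.025],
    [0, 0, 0],
    [0, 0, 0]
  ],
  "twist": [
    [0, 0, 0],
    [0, 0, 0],
    [0, 0, 0]
  ],
  "gripper": [-1, -1, -1]
}}

```text
time: 24.25
tool_pos: [0.5405, 0.2116, 0.2913]
ee_rot: [3.141, -0.001, 0.468]
wrist_force: [9.6, 1.7, -6.8]
width: 0.0353
finger_force: 30.0
```

>>> {"method": "play_rows", "body": {
  "translation": [
    [0, 0, -0.025],
    [0, 0, 0],
    [0, 0, 0]
  ],
  "twist": [
    [0, 0, 0],
    [0, 0, 0],
    [0, 0, 0]
  ],
  "gripper": [-1, -1, -1]
}}

```text
time: 24.55
tool_pos: [0.5404, 0.2115, 0.2916]
ee_rot: [3.141, 0.0, 0.468]
wrist_force: [9.9, 1.7, -10.2]
width: 0.0357
finger_force: 30.0
```

>>> {"method": "play_rows", "body": {
  "translation": [
    [0, 0, 0.1],
    [0, 0, 0],
    [0, 0, 0],
    [0, 0, 0],
    [0, 0, 0],
    [0, 0, 0]
  ],
  "twist": [
    [0, 0, 0],
    [0, 0, 0],
    [0, 0, 0.6],
    [0, 0, 0.6],
    [0, 0, 0],
    [0, 0, 0]
  ],
  "gripper": [-1, -1, -1, -1, -1, -1]
}}

```text
time: 25.15
tool_pos: [0.5403, 0.2114, 0.2909]
ee_rot: [3.14, -0.002, 0.348]
wrist_force: [5.2, 0.0, 0.9]
width: 0.0356
finger_force: 30.0
```

>>> {"method": "play_rows", "body": {
  "translation": [
    [0, 0, 0],
    [0, 0, 0],
    [0, 0, 0],
    [0, 0, 0],
    [0, 0, -0.7],
    [0, 0, -0.3],
    [0, 0, 0],
    [0, 0, 0]
  ],
  "twist": [
    [0, 0, 0],
    [0, 0, 0],
    [0, 0, 0],
    [0, 0, 0],
    [0, 0, 0],
    [0, 0, 0],
    [0, 0, 0],
    [0, 0, 0]
  ],
  "gripper": [-0.2, 0.1, 0.3, 0.3, 0.3, 0.3, -1, -1]
}}

```text
time: 25.95
tool_pos: [0.5397, 0.2118, 0.3308]
ee_rot: [3.141, -0.0, 0.347]
wrist_force: [0.7, 0.8, -0.8]
width: 0.0484
finger_force: 0.0
```

>>> {"method": "play_rows", "body": {
  "translation": [
    [0, 0, 0],
    [0, 0, 0],
    [0, 0, 0],
    [0, 0, 0],
    [0, 0, 0.1],
    [0, 0, 0.05],
    [0, 0, 0],
    [0, 0, 0]
  ],
  "twist": [
    [0, 0, 0],
    [0, 0, 0],
    [0, 0, 0],
    [0, 0, 0],
    [0, 0, 0],
    [0, 0, 0],
    [0, 0, 0],
    [0, 0, 0]
  ],
  "gripper": [-1, -1, -1, -1, -1, -1, -1, -1]
}}

```text
time: 26.75
tool_pos: [0.5398, 0.2117, 0.3247]
ee_rot: [3.142, 0.0, 0.347]
wrist_force: [0.4, 0.2, 0.4]
width: 0.0008
finger_force: 0.0
```

>>> {"method": "play_rows", "body": {
  "translation": [
    [0, 0, 0.09],
    [0, 0, 0],
    [0, 0, 0]
  ],
  "twist": [
    [0, 0, 0],
    [0, 0, 0],
    [0, 0, 0]
  ],
  "gripper": [-1, -1, -1]
}}

```text
time: 27.05
tool_pos: [0.5397, 0.2118, 0.3211]
ee_rot: [3.142, 0.0, 0.347]
wrist_force: [-0.8, -0.1, 0.6]
width: 0.0003
finger_force: 0.0
```

>>> {"method": "play_rows", "body": {
  "translation": [
    [0, 0, 0.03],
    [0, 0, 0],
    [0, 0, 0]
  ],
  "twist": [
    [0, 0, 0],
    [0, 0, 0],
    [0, 0, 0]
  ],
  "gripper": [-1, -1, -1]
}}

```text
time: 27.35
tool_pos: [0.5398, 0.2118, 0.3201]
ee_rot: [3.141, -0.0, 0.347]
wrist_force: [-0.4, 0.5, -0.1]
width: 0.0006
finger_force: 0.0
```

>>> {"method": "play_rows", "body": {
  "translation": [
    [0, 0, 0.03],
    [0, 0, 0],
    [0, 0, 0]
  ],
  "twist": [
    [0, 0, 0],
    [0, 0, 0],
    [0, 0, 0]
  ],
  "gripper": [-1, -1, -1]
}}

```text
time: 27.65
tool_pos: [0.5398, 0.2118, 0.3195]
ee_rot: [3.141, -0.001, 0.347]
wrist_force: [-0.0, 0.4, 2.8]
width: 0.0007
finger_force: 1.5
```

Shut fingers on the knob tops meet them at 118.2 mm (first knob) and 120.6 mm (second). That is about 0.55 degrees of tilt, inside the limit, and the mean matches the level height. Next I regrip the second knob and pull up gently, to find how much its foot carries.

>>> {"method": "play_rows", "body": {
  "translation": [
    [0.02, 0, -0.4],
    [0, 0, 0],
    [0, 0, 0],
    [0, 0, 0],
    [0, 0, 0.5],
    [0, 0, 0.5],
    [0, 0, 0.12],
    [0, 0, 0]
  ],
  "twist": [
    [0, 0, 0],
    [0, 0, 0],
    [0, 0, 0],
    [0, 0, 0],
    [0, 0, 0],
    [0, 0, 0],
    [0, 0, 0],
    [0, 0, 0]
  ],
  "gripper": [0.3, 0.3, 0.3, 0.3, 0.3, 0.3, 0.3, 0.3]
}}

```text
time: 28.45
tool_pos: [0.5401, 0.2119, 0.2883]
ee_rot: [-3.141, 0.004, 0.347]
wrist_force: [-0.6, -0.6, -0.3]
width: 0.0593
finger_force: 0.0
```

>>> {"method": "play_rows", "body": {
  "translation": [
    [0, 0, 0],
    [0, 0, 0],
    [0, 0, 0],
    [0, 0, 0],
    [0, 0, 0],
    [0, 0, 0],
    [0, 0, 0]
  ],
  "twist": [
    [0, 0, 0],
    [0, 0, 0],
    [0, 0, 0],
    [0, 0, 0],
    [0, 0, 0],
    [0, 0, 0],
    [0, 0, 0]
  ],
  "gripper": [-0.1, -0.25, -1, -1, -1, -1, -1]
}}

```text
time: 29.15
tool_pos: [0.5409, 0.2116, 0.2909]
ee_rot: [3.14, -0.002, 0.346]
wrist_force: [1.4, -3.2, 3.7]
width: 0.0355
finger_force: 30.0
```

>>> {"method": "play_rows", "body": {
  "translation": [
    [0, 0, -0.03],
    [0, 0, 0],
    [0, 0, 0]
  ],
  "twist": [
    [0, 0, 0],
    [0, 0, 0],
    [0, 0, 0]
  ],
  "gripper": [-1, -1, -1]
}}

```text
time: 29.45
tool_pos: [0.541, 0.2117, 0.291]
ee_rot: [3.14, -0.001, 0.346]
wrist_force: [2.9, -4.0, 0.4]
width: 0.0356
finger_force: 30.0
```

>>> {"method": "play_rows", "body": {
  "translation": [
    [0, 0, -0.03],
    [0, 0, 0],
    [0, 0, 0]
  ],
  "twist": [
    [0, 0, 0],
    [0, 0, 0],
    [0, 0, 0]
  ],
  "gripper": [-1, -1, -1]
}}

```text
time: 29.75
tool_pos: [0.541, 0.2117, 0.2912]
ee_rot: [3.14, -0.0, 0.346]
wrist_force: [5.6, -2.9, -2.7]
width: 0.0352
finger_force: 30.0
```

>>> {"method": "play_rows", "body": {
  "translation": [
    [0, 0, -0.03],
    [0, 0, 0],
    [0, 0, 0]
  ],
  "twist": [
    [0, 0, 0],
    [0, 0, 0],
    [0, 0, 0]
  ],
  "gripper": [-1, -1, -1]
}}

```text
time: 30.05
tool_pos: [0.541, 0.2116, 0.2913]
ee_rot: [3.14, 0.001, 0.346]
wrist_force: [6.2, -2.7, -6.7]
width: 0.0355
finger_force: 30.0
```

>>> {"method": "play_rows", "body": {
  "translation": [
    [0, 0, -0.03],
    [0, 0, 0],
    [0, 0, 0]
  ],
  "twist": [
    [0, 0, 0],
    [0, 0, 0],
    [0, 0, 0]
  ],
  "gripper": [-1, -1, -1]
}}

```text
time: 30.35
tool_pos: [0.5411, 0.2116, 0.2915]
ee_rot: [3.14, 0.001, 0.346]
wrist_force: [6.8, -1.7, -10.2]
width: 0.0357
finger_force: 30.0
```

>>> {"method": "play_rows", "body": {
  "translation": [
    [0, 0, -0.03],
    [0, 0, 0],
    [0, 0, 0]
  ],
  "twist": [
    [0, 0, 0],
    [0, 0, 0],
    [0, 0, 0]
  ],
  "gripper": [-1, -1, -1]
}}

```text
time: 30.65
tool_pos: [0.5411, 0.2116, 0.2919]
ee_rot: [3.14, 0.002, 0.346]
wrist_force: [7.9, -2.5, -13.1]
width: 0.0357
finger_force: 30.0
```

>>> {"method": "play_rows", "body": {
  "translation": [
    [0, 0, -0.03],
    [0, 0, 0],
    [0, 0, 0]
  ],
  "twist": [
    [0, 0, 0],
    [0, 0, 0],
    [0, 0, 0]
  ],
  "gripper": [-1, -1, -1]
}}

```text
time: 30.95
tool_pos: [0.5408, 0.2115, 0.2921]
ee_rot: [3.141, 0.004, 0.346]
wrist_force: [7.3, -3.4, -14.7]
width: 0.0351
finger_force: 30.0
```

>>> {"method": "play_rows", "body": {
  "translation": [
    [0, 0, -0.03],
    [0, 0, 0],
    [0, 0, 0]
  ],
  "twist": [
    [0, 0, 0],
    [0, 0, 0],
    [0, 0, 0]
  ],
  "gripper": [-1, -1, -1]
}}

```text
time: 31.25
tool_pos: [0.5405, 0.2114, 0.2924]
ee_rot: [3.141, 0.006, 0.346]
wrist_force: [6.9, -3.9, -15.6]
width: 0.0358
finger_force: 30.0
```

>>> {"method": "play_rows", "body": {
  "translation": [
    [0, 0, -0.03],
    [0, 0, 0],
    [0, 0, 0]
  ],
  "twist": [
    [0, 0, 0],
    [0, 0, 0],
    [0, 0, 0]
  ],
  "gripper": [-1, -1, -1]
}}

```text
time: 31.55
tool_pos: [0.5401, 0.2112, 0.2926]
ee_rot: [3.141, 0.009, 0.346]
wrist_force: [6.1, -3.7, -19.5]
width: 0.0357
finger_force: 30.0
```

The pull gives way at about 10 N, which is a fair quarter of the roughly 42 N weight. I ease back to zero force, release and retreat.

>>> {"method": "play_rows", "body": {
  "translation": [
    [0, 0, 0.1],
    [0, 0, 0.11],
    [0, 0, 0],
    [0, 0, 0],
    [0, 0, 0],
    [0, 0, 0],
    [0, 0, 0]
  ],
  "twist": [
    [0, 0, 0],
    [0, 0, 0],
    [0, 0, 0],
    [0, 0, 0],
    [0, 0, 0],
    [0, 0, 0],
    [0, 0, 0]
  ],
  "gripper": [-1, -1, -1, -1, -0.2, 0.1, 0.3]
}}

```text
time: 32.25
tool_pos: [0.5405, 0.2127, 0.2918]
ee_rot: [-3.14, -0.002, 0.347]
wrist_force: [0.6, 0.1, -0.6]
width: 0.05
finger_force: 0.0
```

>>> {"method": "play_rows", "body": {
  "translation": [
    [0, 0, 0],
    [0, 0, -0.5],
    [0, 0, -1],
    [0, 0, -1],
    [0, 0, -1],
    [0, 0, 0],
    [0, 0, 0],
    [0, 0, 0]
  ],
  "twist": [
    [0, 0, 0],
    [0, 0, 0],
    [0, 0, 0],
    [0, 0, 0],
    [0, 0, 0],
    [0, 0, 0],
    [0, 0, 0],
    [0, 0, 0]
  ],
  "gripper": [0.3, 0.3, 0.3, 0.3, 0.3, 0.3, 0.3, 0.3]
}}

```text
time: 33.05
tool_pos: [0.5404, 0.2122, 0.4295]
ee_rot: [-3.141, 0.003, 0.347]
wrist_force: [-0.2, 0.5, 0.2]
width: 0.0612
finger_force: 0.0
```

Run:
```python
from h import *
for c in ["scene","side"]:
    im=robot.snapshot(c)[:,:,::-1]; 
    a=im[165:265,240:360] if c=="scene" else im[185:285,200:320]
    if c=="scene": A=cv2.resize(a,(400,333),interpolation=cv2.INTER_CUBIC)
    else: cv2.imwrite("pics/c6.png",np.hstack([A,cv2.resize(a,(400,333),interpolation=cv2.INTER_CUBIC)]))
    for n in ["grip_b","lid_mid","wheel_top","stand"]: print(c,n,[(round(d["score"],2),np.round(d["centre"],4)) for d in robot.spot_point(n,c)][:3])
```

```text
scene grip_b [(0.68, array([ 0.5778,  0.0879, -0.001 ])), (0.6, array([ 0.6114, -0.0282,  0.1023])), (0.56, array([0.5317, 0.2134, 0.1046]))]
scene lid_mid [(0.89, array([0.5825, 0.0872, 0.1023])), (0.85, array([ 0.6534, -0.2393,  0.0083])), (0.67, array([ 0.5156, -0.3125,  0.0045]))]
scene wheel_top [(0.84, array([0.5782, 0.0875, 0.0955]))]
scene stand [(0.71, array([0.5731, 0.0944, 0.0566]))]
side grip_b [(0.53, array([0.5304, 0.2088, 0.1041])), (0.52, array([ 0.614 , -0.0242,  0.1001]))]
side lid_mid [(0.94, array([0.5815, 0.0894, 0.1039])), (0.79, array([ 0.5208, -0.3117,  0.0015])), (0.48, array([ 0.6531, -0.2373,  0.0059]))]
side wheel_top [(0.89, array([0.5748, 0.0954, 0.0947]))]
side stand [(0.62, array([0.5764, 0.0908, 0.0553]))]
```

View pics/c6.png

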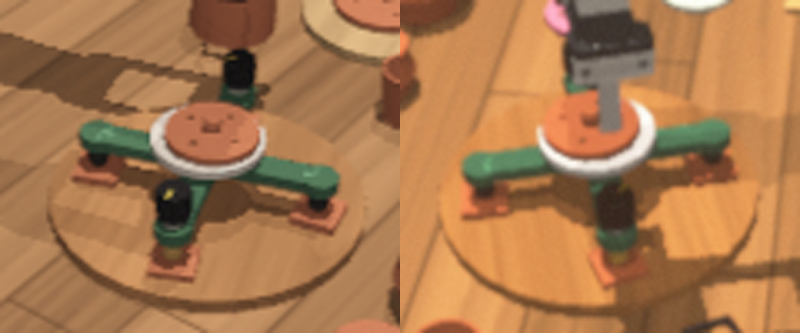

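The final crop shows the gripper clear, the lid on the wheel, and the stand level on its tiles, less than 10 mm from its start. Tilt is about 0.01 rad.

```bash
python3 -c "
from bench import robot
print(robot.close_job())"
```

```text
the job is handed in; nothing more can be done
None
```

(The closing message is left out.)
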